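# Demagnetise a screwdriver: set the dial, hold the shank hovering over the poles

### The arm

A 7-joint arm with a two-finger parallel gripper is mounted at the origin on a cart in front of the work surface, level with it; the furniture and walls round the work are solid. World frame = base frame: x ahead of the robot, y to its left, z up, the work surface at z = 0. Lengths are in m, angles in rad, forces in N, time in s.
With the tool pointing down it reaches from about 0.425 to 0.925 m from the base axis. Payload 6.8 kg.
Tool frame: the origin (TCP) lies where the fingers leave the gripper's body, on its centre line; the fingertips stand 73 mm ahead of it and the grasp point (between the pads) lies 54 mm ahead of it; z points along the fingers, y is the line along which they close (so a half turn about z gives the same grasp; the last joint's range is limited). The gripper opens to 85 mm and grips with 20 to 120 N. Pads are 22 mm wide; open, the fingers measure 114 mm over their backs; the gripper's body (76 mm by 85 mm) begins 54 mm behind the grasp point. The pads swing forward as they close: fully open they stand 13 mm farther back than shut.
Start: joints at [1.228, 0.477, 0.022, 1.555, -0.011, 1.109, -0.083], TCP at [0.157, -0.656, 0.304] pointing down, gripper open.
Joint ranges: [-2.96, 2.96], [-0.34, 2.1], [-1.41, 1.46], [0.24, 2.44], [-1.37, 4.51], [0.17, 1.92], [-2.96, 2.96]. Speed limits (rad/s): [2.39, 2.39, 3.14, 3.14, 3.14, 3.14, 3.14].

### API

Orientations are given as a rotation vector (axis times angle).
In Python, from bench import r, grab_frame, camera_info gives the robot as it stands.
- The arm moves only by the shell command python3 -m pendant FILE [OPENING] [FORCE], which reads ROWS from the file FILE. ROWS is 1 to 5 rows, one to a line, with the numbers parted by commas; each row has 6 numbers: dx, dy, dz in parts of the range, where 1.0 means 0.75 m, then a rotation vector rx, ry, rz in a scale on which 1.0 is 4 rad; each row is the pose to reach, as a shift and turn from the pose commanded when the command began, along the tool's axes at that moment; what a row does not reach only later rows make up. A row lasts 1/10 s, in which the tool goes at most 0.05 m and 0.15 rad, less where a joint would pass 70% of its speed; a pose out of reach is approached as far as the arm can. OPENING is the finger opening in m, set as the command begins (- or left out keeps the last). The fingers move at their own pace and stop on an object; FORCE is the grip in N (left out, the last holds). Time passes only in rows, so rows that do not move let the fingers close. It prints the time, the measured TCP pose, the force, the opening and the grip force at its end. Shift and turn numbers lie between -1 and 1, and a call with a number outside is refused. Input that does not fit is refused with a message, and nothing moves.
- r.get_obs(): the state, without advancing time (a new reading comes with each control period).
- grab_frame(name): name is "side" or "top" or "wrist"; returns (picture, depth): 420x560x3 uint8, blue, green, red; 420x560 float32, m along the optical axis (not along the pixel's ray), 0 where there is no reading.
- camera_info(name): a dict with "camera_matrix" (3x3 intrinsics, pixels), "R" (3x3) and "t" (3): a world point X has camera coordinates R X + t. Camera axes: x right, y down, z forward; pixel columns grow to the right and rows downward; lengths in m; the calibration is good to about 2 mm. A picture is of the moment at which its call begins: read the wrist's pose just before it. camera_info takes no time and is no camera call; for the wrist camera it gives the pose at the moment of the call.
- r.hand_in(): hands the job in; it is judged then, once.
The state is a dict: "clock": time; "joints": joint angles; "qvel": joint speeds; "tau": joint torques, N m; "tcp_pos": TCP position; "orientation": TCP orientation; "contact_force": force on the tool from outside, world axes, zero at the start; "moment": the same for the moment, N m; "grip_width": finger opening in m; "gripper_force": force on a finger pad.
Only numpy, scipy, OpenCV 4.12 (cv2) and the standard library are available. Lean on these libraries where they do the work, as an engineer would, in place of code of your own. Each camera call takes 0.05 s, during which the arm holds its last target. There are 200 camera calls.

### The job

First turn the dial of the bench demagnetiser until its pointer stands at the one long mark on the scale; only then pick the screwdriver up by its handle and carry it over the things standing on the bench, without touching or disturbing them. Finish still holding it, still and level, with the middle of its bare steel shank centred about 1 cm above the two steel pole faces and lying straight across both of them; the screwdriver must never touch the demagnetiser, and the program ends while holding it there.

Things in the scene. Friction and masses are not known exactly. Their poses are not given: they have to be found in the camera images.
- demagnetiser: Bench demagnetiser, fixed to the bench: grey case 150 x 84 mm (x by y), its top 45 mm above the bench, dial near one end, two bright steel pole shoes near the other. Origin on the bench under the middle of the case; x from dial end to pole end, y across, z up. The dial's axis is at x = -40 mm, the poles' centre at x = 42 mm.
- pole_centre (a point): Point midway between the two pole faces, at their height (59 mm above the bench, 14 mm above the case top); axes as the demagnetiser's. Each face is 36 mm in x by 20 mm in y, centred 20 mm from this point along +y and -y, so a shank lying across both lies along y.
- dial_mark (a point): Point on the case top (46 mm above the bench) in the middle of the only long black mark (13 mm) of the dial's scale, 31 mm from the dial's axis; the other nine marks are short (4 mm).
- dial_grip (a point): Point on the dial's vertical axis at gripping height (66.5 mm above the bench), turning with the dial. Black disc, 40 mm diameter, its top 6.5 mm above the case, with an upright bar grip 38 mm long along this point's x, 12 mm thick along y, rising to 74.5 mm above the bench. The white line from the axis towards this point's +x is the pointer.
- dial (a joint): Angle of the dial in rad, 0 to 4.71, growing clockwise seen from above; the short marks are pi/6 apart from 0 on and the long mark is at 3.14. The start lies 0.6 to 1.45 below it. Light friction (0.03 N m); it stays where it is left.
- screwdriver: Screwdriver lying on the bench, 185 mm long, amber handle, 50 to 90 g. Origin at mid length on its underside, z up, +y to the handle end. Handle from y = 10 to 93 mm, 20 mm wide, 24 mm high; round steel shank (5.6 mm thick) from y = 10 mm to the blade at -93 mm, sloping 0.06 rad down to the blade as it lies; held as it lay counts as level.
- handle_middle (a point): A good place to grip the handle across, near the centre of mass: 47 mm from the screwdriver's origin towards the handle end, 12 mm above the underside. Axes as the screwdriver's.
- shank_middle (a point): Middle of the bare shank, on its axis: 36 mm from the screwdriver's origin towards the blade, 6 mm above the underside (83 mm from handle_middle). Axes as the screwdriver's.
- block_plane: Small black iron plane, 167 mm long, 47 mm wide, 52 mm high, loose, standing between the screwdriver and the demagnetiser; its length along its y. Origin under its middle. To be left alone.
- oil_bottle: Small brown bottle with black cap, 36 mm diameter, 54 mm high, loose, standing between the plane and the demagnetiser. Origin under its middle. To be left alone.
- octo_top: Upper one of two pale eight-sided wood blocks (89 mm wide, 34 mm high) lying loose on a fixed pile of small boards beside the way; its top is 132 mm above the bench. Origin under its middle. To be left alone.

How it is judged:
On the way, in this order (a step that is already met when the one before it is completed fails the run):
1. the dial stands at the long mark, the screwdriver not yet picked up (value of joint dial between 3.03 and 3.25 rad and distance of screwdriver from where it was at the start of the episode below 0.03 m), for 0.3 s.
2. the screwdriver is lifted off the bench in the fingers (height (world z) of screwdriver above 0.04 m and contact force between the fingers and screwdriver above 1 N), for 0.1 s.
At the end, for the whole second after the job is handed in: Held still in the fingers: shank middle (axis) 6 to 21 mm above the pole faces, within 10 mm of their centre along the case's x and 15 mm along y; screwdriver parallel to the case's y and level within 0.14 rad, blade to either side; dial within 0.11 rad of the long mark (value of joint dial between 3.03 and 3.25 rad and z of shank_middle in the frame of pole_centre between 0.006 and 0.021 m and x of shank_middle in the frame of pole_centre between -0.01 and 0.01 m and y of shank_middle in the frame of pole_centre between -0.015 and 0.015 m and angle between the y axis of screwdriver and the y axis of pole_centre, either way round below 0.14 rad and contact force between the fingers and screwdriver above 1 N and linear speed of screwdriver below 0.02 m/s and angular speed of screwdriver below 0.2 rad/s); the arm keeps its last pose, push and grip.
It fails at once if the screwdriver touches the demagnetiser (contact force between screwdriver and demagnetiser above 0.3 N).
It fails at once if the screwdriver touches a bystander (contact force between screwdriver and block_plane above 0.3 N or contact force between screwdriver and oil_bottle above 0.3 N or contact force between screwdriver and octo_top above 0.3 N).
It fails at once if a bystander is disturbed (distance of any of block_plane, oil_bottle, octo_top from where it was at the start of the episode above 0.01 m).
It also fails if it takes over 64 s, if anything falls off the work surface, if the arm or the gripper's body presses on something with over 40 N, if the wrist force passes 120 N, or if a joint passes its speed limit or range.

## Working session

There is one attempt and no reset: what is moved stays moved. The work goes in short steps, Python scripts to look and compute and a shell command to move; the robot and the scene stay as the last step left them, time stands still between calls to the robot, and variables do not carry over. Pictures are saved under pics/ and viewed, at most 10 in all, crops included, and the job is handed in when it is done.

```bash
ls; mkdir -p pics; python3 - <<'E'
from bench import r, grab_frame, camera_info
import cv2,numpy as np
o=r.get_obs();print(o['clock'],o['tcp_pos'],o['orientation'],o['grip_width'])
for n in('top','side'):
    p,d=grab_frame(n);cv2.imwrite(f'pics/{n}0.png',p);np.savez(f'pics/{n}0.npz',p=p,d=d)
    c=camera_info(n);print(n,c['camera_matrix'],c['R'],c['t'])
E
```

```text
pics
0.0 [ 0.15692696 -0.65602466  0.30292428] [-3.11816402e+00 -3.67826294e-01  5.13689902e-04] 0.08521186327364265
top [[405.76195657   0.         286.54701607]
 [  0.         405.76195657 215.69160896]
 [  0.           0.           1.        ]] [[ 0.00249595 -0.99994387  0.01029726]
 [-0.99187946 -0.00378494 -0.12712516]
 [ 0.127157   -0.00989634 -0.99183323]] [0.10533707 0.54501295 0.92303481]
side [[413.77360746   0.         278.46438035]
 [  0.         413.77360746 211.34012813]
 [  0.           0.           1.        ]] [[-0.99312363 -0.11593077  0.01629441]
 [-0.08859962  0.6533107  -0.75188778]
 [ 0.07652161 -0.7481612  -0.65908972]] [0.55142753 0.04937963 1.03986221]
```

View pics/top0.png

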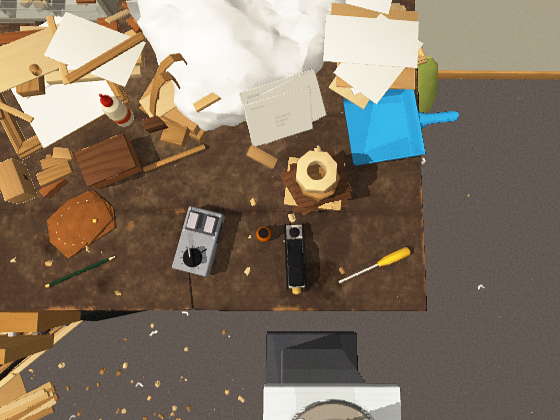

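View pics/side0.png

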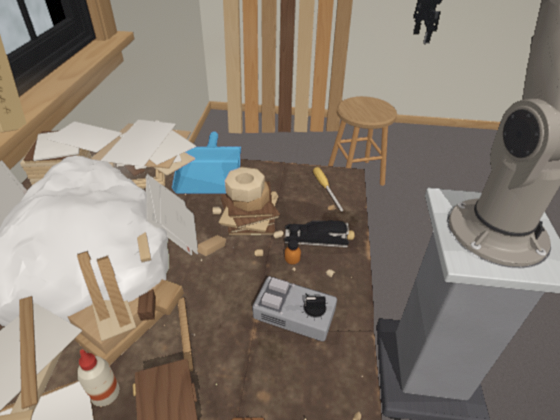

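The top view shows the demagnetiser near (198,241) with its dial at (193,257) and its poles at (205,221). The bottle is at (263,234), the plane at (295,258), the octagonal block at (318,173), and the screwdriver runs from its handle at (400,256) to its tip at (340,281). The side view shows the same layout. Next I'll measure the positions.

```bash
cat > h.py <<'E'
from bench import r, grab_frame, camera_info
import cv2,numpy as np
from scipy.spatial.transform import Rotation as Ro
def cast(c,uv,z):
    uv=np.atleast_2d(uv).astype(float);K,R,t=c['camera_matrix'],np.array(c['R']),np.array(c['t'])
    d=np.c_[(uv-[K[0][2],K[1][2]])/K[0][0],np.ones(len(uv))]@R;o=-R.T@t
    return o+d*((z-o[2])/d[:,2])[:,None]
def cloud(c,d):
    v,u=np.indices(d.shape);K,R,t=c['camera_matrix'],np.array(c['R']),np.array(c['t'])
    P=np.stack([(u-K[0][2])/K[0][0]*d,(v-K[1][2])/K[1][1]*d,d],-1)
    return (P-t)@R
def rect(P):
    (x,y),s,a=cv2.minAreaRect(P[:,:2].astype(np.float32)*1000);return round(x,1),round(y,1),np.round(s,1),round(a,1)
def tool():
    o=r.get_obs();return np.array(o['tcp_pos']),Ro.from_rotvec(o['orientation'])
def goal(g,yaw):
    """shift in tool axes so grasp point reaches g with fingers' closing line (tool y) at yaw (world, mod pi), tool down"""
    p,R=tool();best=None
    for k in(0,1):
        y=np.array([np.cos(yaw+k*np.pi),np.sin(yaw+k*np.pi),0]);z=np.array([0,0,-1.]);x=np.cross(y,z)
        T=Ro.from_matrix(np.c_[x,y,z]);q=(R.inv()*T).as_rotvec()
        if best is None or np.linalg.norm(q)<np.linalg.norm(best):best=q
    print('shift',R.inv().apply(np.array(g)+[0,0,.054]-p).round(4),'rot',best.round(4))
E
python3 - <<'E'
from h import *
f=np.load('pics/top0.npz');p,d=f['p'],f['d'];c=camera_info('top');W=cloud(c,d)
hsv=cv2.cvtColor(p,cv2.COLOR_BGR2HSV)
def box(u0,u1,v0,v1):
    m=np.zeros(d.shape,bool);m[v0:v1,u0:u1]=1;return m&(d>0)
z=W[...,2]
b=box(165,230,200,285)
for n,m in dict(case=b&(abs(z-.045)<.006),pole=b&(z>.053)&(np.arange(420)[:,None]<236),dial=b&(z>.05)&(np.arange(420)[:,None]>240)).items():
    print(n,rect(W[m]),np.median(z[m]),m.sum(), W[m].mean(0))
m=b&(hsv[...,2]>70)&(z>.035);k=np.argwhere(m)[:,::-1];print('caseray',rect(cast(c,k,.045)))
b=box(330,420,240,290)
m=b&(hsv[...,1]>170)&(hsv[...,2]>150);k=np.argwhere(m)[:,::-1];print('handle',rect(cast(c,k,.012)),np.median(z[m]),z[m].max(),m.sum())
m=b&(hsv[...,1]<70)&(hsv[...,2]>110);k=np.argwhere(m)[:,::-1];print('shank',rect(cast(c,k,.006)),m.sum())
for n,bb,lo,hi in(('plane',box(278,312,215,300),.02,.06),('bottle',box(250,277,220,247),.02,.06),('octo',box(285,350,140,205),.122,.14)):
    m=bb&(z>lo)&(z<hi);print(n,rect(W[m]),z[m].max(),m.sum())
E
```

```text
case (485.9, 314.1, array([ 84.5, 149.4]), 76.3) 0.04481035125069853 1852 [0.48190354 0.31314611 0.04483559]
pole (526.7, 304.2, array([60.2, 35.6]), 75.8) 0.05824753126158273 281 [0.52660482 0.30380355 0.05833363]
dial (447.0, 323.8, array([37.5, 37.4]), 34.5) 0.06295895760198954 217 [0.44675304 0.32183425 0.06287473]
caseray (485.3, 312.8, array([ 84.4, 148.2]), 76.3)
handle (434.2, -110.6, array([ 22.4, 165. ]), 22.4) 0.018535405076948907 0.025921629216814263 285
shank (410.4, -64.1, array([  6.7, 102.5]), 23.7) 110
plane (444.8, 86.9, array([160.3,  46.7]), 2.3) 0.054473022467940946 1009
bottle (504.4, 162.6, array([33.8, 33.2]), 0.9) 0.057522686434402316 182
octo (631.7, 44.7, array([86.5, 86.8]), 83.6) 0.1359250627857158 1059
```

The manual's scale: shifts go in shares of 0.75 m and turns go in shares of 4 rad. Converting my numbers, -0.15 m is -0.2, 0.13 m is 0.1733.

```bash

echo '0.0347,-0.04,0,0,0,0
0.0693,-0.08,0,0,0,0
0.104,-0.12,0,0,0,0
0.1387,-0.16,0,0,0,0
0.1733,-0.2,0,0,0,0' > next.json && python3 -m pendant next.json
echo '0.0347,-0.04,0,0,0,0
0.0693,-0.08,0,0,0,0
0.104,-0.12,0,0,0,0
0.1387,-0.16,0,0,0,0
0.1733,-0.2,0,0,0,0' > next.json && python3 -m pendant next.json
echo '0.0347,-0.04,0,0,0,0
0.0693,-0.08,0,0,0,0
0.104,-0.12,0,0,0,0
0.1387,-0.16,0,0,0,0
0.1733,-0.2,0,0,0,0' > next.json && python3 -m pendant next.json
echo '0,0,0,0,0,0
0,0,0,0,0,0
0,0,0,0,0,0' > next.json && python3 -m pendant next.json
python3 - <<'E'
from h import *
print(tool()[0],tool()[1].as_matrix().round(3));c=camera_info('wrist');p,d=grab_frame('wrist');cv2.imwrite('pics/w1.png',p);np.savez('pics/w1.npz',p=p,d=d,**c)
print(c)
for a in((280,210),(50,50),(500,50),(280,400)):print(cast(c,[a],0))
E
```

```text
clock: 0.6
tcp_pos: [0.249, -0.4786, 0.3036]
orientation: [-3.119, -0.368, 0.0]
contact_force: [0.8, 0.0, 0.7]
grip_width: 0.0855
gripper_force: 0.0
clock: 1.1
tcp_pos: [0.3404, -0.3026, 0.3038]
orientation: [-3.12, -0.368, 0.0]
contact_force: [1.7, -0.6, -0.6]
grip_width: 0.0853
gripper_force: 0.0
clock: 1.6
tcp_pos: [0.4319, -0.1266, 0.3038]
orientation: [3.12, 0.368, -0.0]
contact_force: [1.1, -0.7, -0.3]
grip_width: 0.0855
gripper_force: 0.0
clock: 1.9
tcp_pos: [0.431, -0.1291, 0.3036]
orientation: [3.12, 0.366, -0.001]
contact_force: [0.9, -0.6, -0.4]
grip_width: 0.0856
gripper_force: 0.0
[ 0.43102061 -0.12909356  0.30361725] [[ 0.973  0.231 -0.001]
 [ 0.231 -0.973 -0.   ]
 [-0.001  0.    -1.   ]]
{'camera_matrix': array([[338.4904327 ,   0.        , 273.90887184],
       [  0.        , 338.4904327 , 210.08262183],
       [  0.        ,   0.        ,   1.        ]]), 'R': array([[ 2.30342753e-01, -9.73109374e-01, -6.01339754e-04],
       [-9.31557942e-01, -2.20685762e-01,  2.88959505e-01],
       [-2.81321911e-01, -6.59995451e-02, -9.57341132e-01]]), 't': array([-0.22506712,  0.33496037,  0.49188038])}
[[ 0.39407702 -0.14522851  0.        ]]
[[0.50460384 0.12061457 0.        ]]
[[ 0.60924349 -0.32162524  0.        ]]
[[ 0.12610841 -0.21013207  0.        ]]
```

View pics/w1.png

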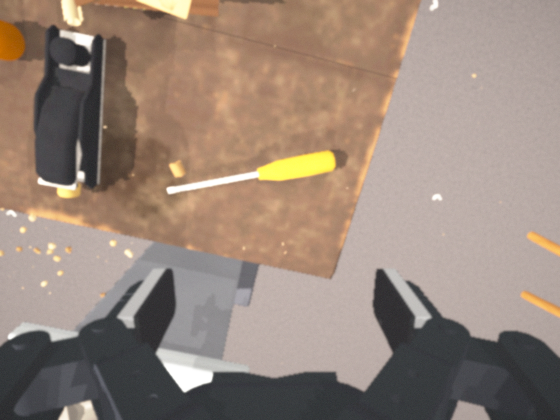

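The wrist view shows the screwdriver handle from (258,174) to (335,160) and the blade at (170,190), with the plane at (70,110). I'll measure the screwdriver from this and then plan the dial move.

```bash
python3 - <<'E'
from h import *
f=np.load('pics/w1.npz');c=f;p,d=f['p'],f['d'];hsv=cv2.cvtColor(p,cv2.COLOR_BGR2HSV)
b=np.zeros(d.shape,bool);b[145:200,162:350]=1
def big(m):
    n,l,s,_=cv2.connectedComponentsWithStats(m.astype(np.uint8));return np.argwhere(l==1+s[1:,4].argmax())[:,::-1]
for n,m,z in(('handle',b&(hsv[...,1]>180)&(hsv[...,2]>170),.012),('shank',b&(hsv[...,1]<80)&(hsv[...,2]>130),.006)):
    k=big(m);P=cast(c,k,z);print(n,rect(P),P[P[:,1].argmin()],P[P[:,1].argmax()],len(k))
goal([.447-.06,.3233,.25],0)
# camera centre offset in tool frame
R=c['R'];o=-R.T@c['t'];t,Q=tool();print('cam',Q.inv().apply(o-t),Q.inv().apply(R[2]))
E
```

```text
handle (471.3, -178.8, array([1.1, 0. ]), -164.0) [ 0.47080607 -0.17892802  0.012     ] [ 0.47182197 -0.17863747  0.012     ] 2
shank (409.8, -63.5, array([ 10. , 105.2]), 24.0) [ 0.42826163 -0.11190003  0.006     ] [ 0.39255129 -0.01496488  0.006     ] 772
shift [ 6.150e-02 -4.506e-01 -4.000e-04] rot [-5.0000e-04  7.0000e-04 -1.3382e+00]
cam [ 0.07312837  0.00018697 -0.07037336] [-2.88198753e-01 -7.06515828e-04  9.57570352e-01]
```

```bash

echo '0.0133,-0.048,0,0,0,0
0.0267,-0.096,0,0,0,0
0.04,-0.144,0,0,0,0
0.0533,-0.192,0,0,0,0
0.0667,-0.24,0,0,0,0' > next.json && python3 -m pendant next.json | sed -n 2p
echo '0.0133,-0.048,0,0,0,0
0.0267,-0.096,0,0,0,0
0.04,-0.144,0,0,0,0
0.0533,-0.192,0,0,0,0
0.0667,-0.24,0,0,0,0' > next.json && python3 -m pendant next.json | sed -n 2p
echo '0.0133,-0.048,0,0,0,0
0.0267,-0.096,0,0,0,0
0.0267,-0.096,0,0,0,0
0.0267,-0.096,0,0,0,0
0.0267,-0.096,0,0,0,0' > next.json && python3 -m pendant next.json | sed -n 1,3p
python3 - <<'E'
from h import *
c=camera_info('wrist');p,d=grab_frame('wrist');np.savez('pics/w2.npz',p=p,d=d,**c)
R=c['R'];K=c['camera_matrix'];q=R@np.array([.447,.3233,.05])+c['t'];u,v=(K@q)[:2]/q[2];print(u,v)
u,v=int(u),int(v);s=p[max(0,v-60):v+60,max(0,u-75):u+75];print(max(0,u-75),max(0,v-60));cv2.imwrite('pics/w2.png',cv2.resize(s,None,fx=5,fy=5,interpolation=cv2.INTER_CUBIC))
E
```

```text
tcp_pos: [0.4383, 0.0585, 0.304]
tcp_pos: [0.4457, 0.2452, 0.3038]
clock: 3.45
tcp_pos: [0.4486, 0.3179, 0.3035]
orientation: [3.119, 0.364, -0.001]
267.54453451388196 186.3418511392516
192 126
```

View pics/w2.png

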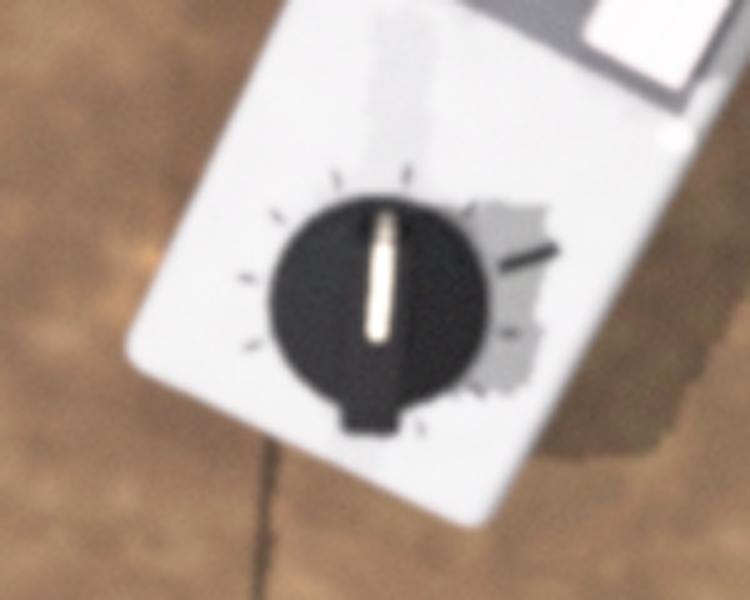

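The crop shows the pointer as a white line from (377,340) at the axis to (385,215). The long mark runs from (500,268) to (558,248), clockwise of the pointer. I'll compute both headings.

```bash
python3 - <<'E'
from h import *
c=f=np.load('pics/w2.npz');p=f['p']
C=lambda a,z:cast(c,[np.array(a)/5+[192,126]-.4],z)[0]
a,b=C((377,340),.0745),C((385,215),.0745);m1,m2=C((500,268),.045),C((558,248),.045)
ax=np.array([.447,.3233]);m=(m1+m2)[:2]/2
print(a,b,np.linalg.norm(b-a),m1,m2,np.linalg.norm(m-ax))
hp=np.arctan2(*(b-a)[1::-1]);hm=np.arctan2(*(m2-m1)[1::-1]);hm2=np.arctan2(*(m-ax)[::-1]);print('pointer',hp,'mark',hm,hm2,'turn cw',hp-hm2)
# disc outline at top of disc .0515
g=cv2.cvtColor(p,cv2.COLOR_BGR2GRAY)[126:246,192:342];n,l,s,ce=cv2.connectedComponentsWithStats((g<90).astype(np.uint8));i=l[60,85];P=cast(c,np.argwhere(l==i)[:,::-1]+[192,126],.0515);print(cv2.minEnclosingCircle((P[:,:2]*1000).astype(np.float32)),P.min(0),P.max(0))
goal([.447,.3233,.0665],hp+np.pi/2)
E
```

```text
[0.44580517 0.32310477 0.0745    ] [0.46847669 0.32683848 0.0745    ] 0.022976907197620706 [0.4583471  0.30161726 0.045     ] [0.46484305 0.2914781  0.045     ] 0.030474625042170456
pointer 0.16322186183956983 mark -1.001001588019385 -1.071366139337069 turn cw 1.2345880011766388
((444.6844482421875, 322.5950012207031), 23.0875244140625) [0.42160262 0.30234667 0.0515    ] [0.46750354 0.34372196 0.0515    ]
shift [-0.0002 -0.006   0.1831] rot [0.0015 0.0003 0.0686]
```

In the tool's units: 0.14 m is 0.1867, 0.04 m is 0.0533, 0.068 rad is 0.017.

```bash

echo '0,-0.008,0.0533,0,0,0.017
0,-0.008,0.1067,0,0,0.017
0,-0.008,0.16,0,0,0.017
0,-0.008,0.1867,0,0,0.017
0,-0.008,0.1867,0,0,0.017' > next.json && python3 -m pendant next.json 0.06 | sed -n 1,4p
echo '0,0,0.016,0,0,0
0,0,0.032,0,0,0
0,0,0.0493,0,0,0
0,0,0.0493,0,0,0
0,0,0.0493,0,0,0' > next.json && python3 -m pendant next.json
python3 - <<'E'
from h import *
goal([.4463,.3232,.0725],.163+np.pi/2);print(r.get_obs()['joints'])
E
```

```text
clock: 4.0
tcp_pos: [0.4457, 0.3228, 0.1611]
orientation: [3.127, 0.258, -0.007]
contact_force: [-0.3, -0.7, 1.0]
clock: 4.5
tcp_pos: [0.4464, 0.3258, 0.1268]
orientation: [3.131, 0.262, -0.0]
contact_force: [-0.3, -0.1, 0.7]
grip_width: 0.0602
gripper_force: 0.0
shift [-0.0006  0.0026  0.0003] rot [0.0001 0.0003 0.0039]
[-0.32182791  0.57237424 -0.54112762  1.95596356  0.43207365  0.72893224
 -2.52491768]
```

Joint 7 is close to its lower limit. I'll rise and regrasp with a half turn counter-clockwise, watching joint 7 as it goes.

In the tool's units: -0.06 m is -0.08, -0.03 m is -0.04, -0.42 rad is -0.105.

```bash

echo '0,0,-0.04,0,0,0
0,0,-0.08,0,0,0
0,0,-0.08,0,0,-0.035
0,0,-0.08,0,0,-0.07
0,0,-0.08,0,0,-0.105' > next.json && python3 -m pendant next.json | sed -n 1,3p
python3 -c "from h import *;print(r.get_obs()['joints'].round(3))"
echo '0,0,0,0,0,-0.035
0,0,0,0,0,-0.07
0,0,0,0,0,-0.105
0,0,0,0,0,-0.14
0,0,0,0,0,-0.175' > next.json && python3 -m pendant next.json | sed -n 1,3p
python3 -c "from h import *;print(r.get_obs()['joints'].round(3))"
```

```text
clock: 5.0
tcp_pos: [0.4468, 0.3261, 0.188]
orientation: [-3.005, -0.917, -0.003]
[-0.205  0.511 -0.69   1.917  0.424  0.861 -2.093]
clock: 5.5
tcp_pos: [0.4468, 0.326, 0.1876]
orientation: [2.508, 1.892, 0.002]
[-0.092  0.565 -0.85   1.91   0.536  0.909 -1.486]
```

In the tool's units: -0.42 rad is -0.105.

```bash

echo '0,0,0,0,0,-0.035
0,0,0,0,0,-0.07
0,0,0,0,0,-0.105
0,0,0,0,0,-0.14
0,0,0,0,0,-0.175' > next.json && python3 -m pendant next.json | sed -n 1,3p
echo '0,0,0,0,0,-0.035
0,0,0,0,0,-0.07
0,0,0,0,0,-0.105
0,0,0,0,0,-0.14
0,0,0,0,0,-0.175' > next.json && python3 -m pendant next.json | sed -n 1,3p
echo '0,0,0,0,0,-0.035
0,0,0,0,0,-0.07
0,0,0,0,0,-0.105
0,0,0,0,0,-0.14
0,0,0,0,0,-0.155' > next.json && python3 -m pendant next.json | sed -n 1,3p
echo '0,0,0,0,0,0
0,0,0,0,0,0' > next.json && python3 -m pendant next.json | sed -n 1,3p
python3 - <<'E'
from h import *
goal([.4463,.3232,.0725],.163+np.pi/2);print(r.get_obs()['joints'].round(3))
E
```

```text
clock: 6.0
tcp_pos: [0.4468, 0.3259, 0.1876]
orientation: [1.707, 2.636, 0.001]
clock: 6.5
tcp_pos: [0.4469, 0.3259, 0.1876]
orientation: [0.7, 3.061, 0.001]
clock: 7.0
tcp_pos: [0.4469, 0.3257, 0.1873]
orientation: [-0.265, 3.13, 0.0]
clock: 7.2
tcp_pos: [0.4467, 0.3258, 0.1872]
orientation: [-0.256, 3.131, 0.0]
shift [ 0.0008 -0.0025  0.0607] rot [-0.      0.0005  0.    ]
[ 0.147  0.802 -1.27   1.897  0.861  1.132  0.271]
```

Joint 7 now has room. I'll descend and close on the bar.

In the tool's units: 0.06 m is 0.08, 0.055 m is 0.0733.

```bash

echo '0,-0.0033,0.0267,0,0,0
0,-0.0033,0.0533,0,0,0
0,-0.0033,0.0733,0,0,0
0,-0.0033,0.08,0,0,0
0,-0.0033,0.08,0,0,0' > next.json && python3 -m pendant next.json 
echo '0,0,0,0,0,0
0,0,0,0,0,0
0,0,0,0,0,0
0,0,0,0,0,0
0,0,0,0,0,0' > next.json && python3 -m pendant next.json 0.0 25
echo '0,0,0,0,0,0
0,0,0,0,0,0
0,0,0,0,0,0
0,0,0,0,0,0
0,0,0,0,0,0' > next.json && python3 -m pendant next.json
```

```text
clock: 7.7
tcp_pos: [0.4466, 0.3231, 0.1261]
orientation: [0.259, -3.13, 0.001]
contact_force: [-0.2, 0.5, 0.9]
grip_width: 0.0603
gripper_force: 0.0
clock: 8.2
tcp_pos: [0.4471, 0.3237, 0.1276]
orientation: [-0.259, 3.13, 0.001]
contact_force: [-0.6, -0.2, 4.9]
grip_width: 0.0113
gripper_force: 30.4
clock: 8.7
tcp_pos: [0.4471, 0.3237, 0.1275]
orientation: [-0.259, 3.13, 0.001]
contact_force: [-0.0, -0.3, 5.4]
grip_width: 0.0111
gripper_force: 30.6
```

In the tool's units: -0.001 m is -0.0013, 0.6 rad is 0.15.

```bash

echo '0,0,-0.0013,0,0,0.03
0,0,-0.0013,0,0,0.06
0,0,-0.0013,0,0,0.09
0,0,-0.0013,0,0,0.12
0,0,-0.0013,0,0,0.15' > next.json && python3 -m pendant next.json
echo '0,0,0,0,0,0.03
0,0,0,0,0,0.06
0,0,0,0,0,0.09
0,0,0,0,0,0.12
0,0,0,0,0,0.1525' > next.json && python3 -m pendant next.json
echo '0,0,0,0,0,0
0,0,0,0,0,0
0,0,0,0,0,0' > next.json && python3 -m pendant next.json
echo '0,0,0,0,0,0
0,0,0,0,0,0
0,0,0,0,0,0
0,0,0,0,0,0' > next.json && python3 -m pendant next.json 0.06
echo '0,0,-0.04,0,0,0
0,0,-0.08,0,0,0
0,0,-0.1333,0,0,0
0,0,-0.1733,0,0,0
0,0,-0.2133,0,0,0' > next.json && python3 -m pendant next.json
echo '0,0,0,0,0,0
0,0,0,0,0,0' > next.json && python3 -m pendant next.json
python3 - <<'E'
from h import *
c=camera_info('wrist');p,d=grab_frame('wrist');np.savez('pics/w3.npz',p=p,d=d,**c)
R=c['R'];K=c['camera_matrix'];q=R@np.array([.4463,.3232,.05])+c['t'];u,v=(K@q)[:2]/q[2];print(u,v)
u,v=int(u),int(v);s=p[max(0,v-60):v+60,max(0,u-75):u+75];print(max(0,u-75),max(0,v-60));cv2.imwrite('pics/w3.png',cv2.resize(s,None,fx=5,fy=5,interpolation=cv2.INTER_CUBIC))
E
```

```text
clock: 9.2
tcp_pos: [0.447, 0.3231, 0.1276]
orientation: [0.685, 3.066, -0.0]
contact_force: [0.8, 0.0, -0.7]
grip_width: 0.0117
gripper_force: 29.6
clock: 9.7
tcp_pos: [0.4466, 0.3226, 0.1276]
orientation: [1.574, 2.718, -0.002]
contact_force: [-1.6, -1.8, 0.4]
grip_width: 0.0113
gripper_force: 29.9
clock: 10.0
tcp_pos: [0.4466, 0.3227, 0.1276]
orientation: [1.564, 2.724, -0.003]
contact_force: [-1.7, -2.9, 1.4]
grip_width: 0.0114
gripper_force: 29.9
clock: 10.4
tcp_pos: [0.447, 0.3236, 0.128]
orientation: [-1.567, -2.723, -0.001]
contact_force: [-0.2, -0.5, 0.0]
grip_width: 0.0599
gripper_force: 0.0
clock: 10.9
tcp_pos: [0.4468, 0.3235, 0.2895]
orientation: [1.567, 2.723, 0.001]
contact_force: [0.4, 0.0, 0.9]
grip_width: 0.0596
gripper_force: 0.0
clock: 11.1
tcp_pos: [0.4471, 0.3234, 0.2882]
orientation: [1.567, 2.722, 0.001]
contact_force: [-0.8, -0.4, -0.5]
grip_width: 0.0598
gripper_force: 0.0
273.24580434050654 189.61373701485573
198 129
```

View pics/w3.png

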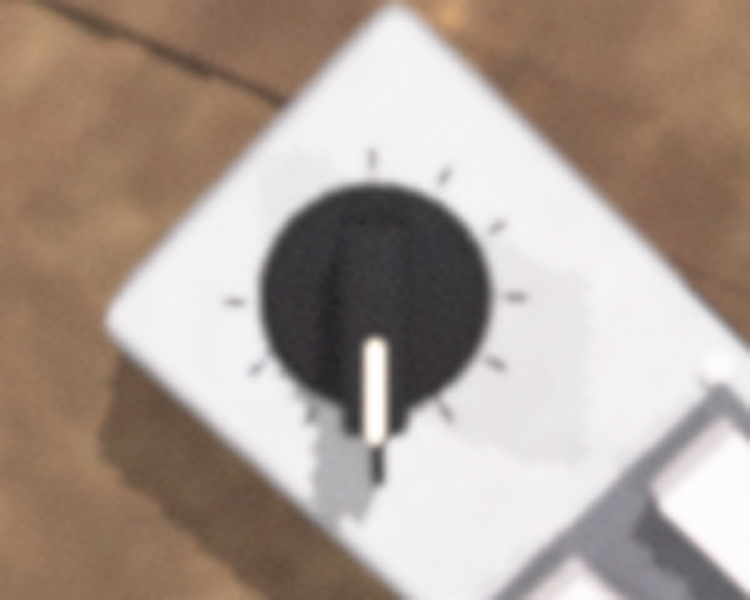

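The crop shows the pointer from (374,340) to (376,440), in line with the long mark at (377,445–482), so it is within about 0.02 rad. Now I'll move to the screwdriver.

In the tool's units: -0.17 m is -0.2267, -0.034 m is -0.0453.

```bash

echo '-0.0453,-0.026,0,0,0,0
-0.0907,-0.052,0,0,0,0
-0.136,-0.078,0,0,0,0
-0.1813,-0.104,0,0,0,0
-0.2267,-0.13,0,0,0,0' > next.json && python3 -m pendant next.json 0.06| sed -n 1,3p
echo '-0.0453,-0.026,0,0,0,0
-0.0907,-0.052,0,0,0,0
-0.136,-0.078,0,0,0,0
-0.1813,-0.104,0,0,0,0
-0.2267,-0.13,0,0,0,0' > next.json && python3 -m pendant next.json | sed -n 1,3p
echo '-0.0453,-0.026,0,0,0,0.0138
-0.0867,-0.05,0,0,0,0.0275
-0.0867,-0.05,0,0,0,0.0275
-0.0867,-0.05,0,0,0,0.0275
-0.0867,-0.05,0,0,0,0.0275' > next.json && python3 -m pendant next.json | sed -n 1,4p
python3 - <<'E'
from h import *
print(r.get_obs()['joints'].round(3))
c=camera_info('wrist');p,d=grab_frame('wrist');np.savez('pics/w4.npz',p=p,d=d,**c);cv2.imwrite('pics/w4.png',p)
E
```

```text
clock: 11.65
tcp_pos: [0.4471, 0.1254, 0.2865]
orientation: [-1.566, -2.721, 0.002]
clock: 12.15
tcp_pos: [0.448, -0.0705, 0.2868]
orientation: [-1.567, -2.721, 0.001]
clock: 12.65
tcp_pos: [0.4488, -0.1425, 0.2873]
orientation: [-1.711, -2.633, -0.0]
contact_force: [0.5, -0.2, 0.7]
[ 1.217  0.419 -1.263  1.988  0.457  1.068  0.165]
```

View pics/w4.png

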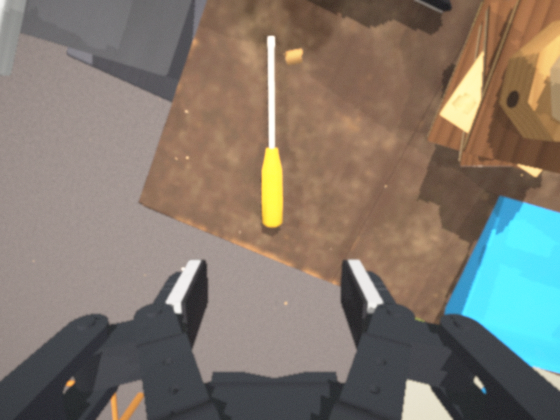

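The wrist view shows the screwdriver aligned with the tool, its handle from (272,148) to (272,227) and its blade at (271,37).

```bash
python3 - <<'E'
from h import *
c=f=np.load('pics/w4.npz');p=f['p'];hsv=cv2.cvtColor(p,cv2.COLOR_BGR2HSV);b=np.zeros(p.shape[:2],bool);b[30:235,255:284]=1
M={'handle':(b&(hsv[...,1]>150)&(hsv[...,2]>120)&(hsv[...,0]>18),.012),'shank':(b&(hsv[...,1]<80)&(hsv[...,2]>130)&(np.arange(420)[:,None]<146),.006)}
A=[]
for n,(m,z) in M.items():
    k=np.argwhere(m)[:,::-1];P=cast(c,k,z);vx,vy,x,y=cv2.fitLine((P[:,:2]*1000).astype(np.float32),cv2.DIST_HUBER,0,.1,.1).ravel()
    print(n,rect(P),len(k),np.arctan2(vy,vx),x,y,k.min(0),k.max(0))
tip=cast(c,[[271,37]],.003)[0][:2];end=cast(c,[[272,227]],.012)[0][:2];j=cast(c,[[272,148.]],.015)[0][:2]
e=(end-tip)/np.linalg.norm(end-tip);print(tip,j,end,np.linalg.norm(end-tip),np.arctan2(e[1],e[0]))
mid=(tip+end)/2;print('origin',mid,'hm',mid+.047*e,'hm from joint',j+.037*e)
g=mid+.047*e;goal([*g,.012+.010],np.arctan2(e[1],e[0])+np.pi/2)
E
```

```text
handle (448.8, -150.5, array([22.4, 84.7]), 24.3) 1527 -1.1475487 449.165 -150.23323 [261 148] [282 227]
shank (409.6, -63.2, array([  8.5, 102. ]), 24.0) 1000 -1.1544759 409.05356 -61.03309 [266  35] [275 145]
[ 0.38981444 -0.01743958] [ 0.43229091 -0.11119108] [ 0.46658071 -0.1889372 ] 0.1878948985172099 -1.1499209438240847
origin [ 0.42819757 -0.10318839] hm [ 0.44739988 -0.14608678] hm from joint [ 0.44740762 -0.14496215]
shift [-0.003  -0.0029  0.2115] rot [-0.0003 -0.0008 -0.0022]
```

In the tool's units: 0.15 m is 0.2, -0.003 m is -0.004.

```bash

echo '-0.004,-0.004,0.0533,0,0,0
-0.004,-0.004,0.1067,0,0,0
-0.004,-0.004,0.16,0,0,0
-0.004,-0.004,0.1867,0,0,0
-0.004,-0.004,0.2,0,0,0' > next.json && python3 -m pendant next.json 0.06| sed -n 1,3p
echo '0,0,0.02,0,0,0
0,0,0.04,0,0,0
0,0,0.06,0,0,0
0,0,0.0773,0,0,0
0,0,0.0773,0,0,0' > next.json && python3 -m pendant next.json
python3 -c "
from h import *
goal([.4474,-.1457,.025],-1.15+np.pi/2)"
```

```text
clock: 13.2
tcp_pos: [0.4468, -0.1461, 0.1361]
orientation: [-1.709, -2.632, 0.0]
clock: 13.7
tcp_pos: [0.4476, -0.1469, 0.0795]
orientation: [-1.712, -2.633, -0.0]
contact_force: [0.7, 0.5, 0.8]
grip_width: 0.0597
gripper_force: 0.0
shift [0.0011 0.0003 0.0005] rot [-0.0005 -0.0009 -0.0034]
```

In the tool's units: -0.12 m is -0.16, -0.09 m is -0.12.

```bash

echo '0,0,0,0,0,0
0,0,0,0,0,0
0,0,0,0,0,0
0,0,0,0,0,0
0,0,0,0,0,0' > next.json && python3 -m pendant next.json 0 50
echo '0,0,0,0,0,0
0,0,0,0,0,0
0,0,0,0,0,0' > next.json && python3 -m pendant next.json
echo '0,0,-0.0133,0,0,0
0,0,-0.04,0,0,0
0,0,-0.08,0,0,0
0,0,-0.12,0,0,0
0,0,-0.16,0,0,0' > next.json && python3 -m pendant next.json
echo '0,0,-0.0267,0,0,0
0,0,-0.04,0,0,0
0,0,-0.04,0,0,0' > next.json && python3 -m pendant next.json
python3 - <<'E'
from h import *
print(tool()[0],tool()[1].as_matrix().round(4))
c=camera_info('wrist');p,d=grab_frame('wrist');np.savez('pics/w5.npz',p=p,d=d,**c);cv2.imwrite('pics/w5.png',p)
p,d=grab_frame('side');np.savez('pics/side5.npz',p=p,d=d)
E
```

```text
clock: 14.2
tcp_pos: [0.4482, -0.1476, 0.081]
orientation: [1.714, 2.631, 0.0]
contact_force: [-1.7, -0.1, 6.3]
grip_width: 0.0191
gripper_force: 48.8
clock: 14.5
tcp_pos: [0.4482, -0.1476, 0.081]
orientation: [1.714, 2.631, 0.0]
contact_force: [-1.2, 0.9, 7.2]
grip_width: 0.0188
gripper_force: 48.8
clock: 15.0
tcp_pos: [0.4473, -0.1474, 0.2017]
orientation: [-1.714, -2.633, 0.0]
contact_force: [1.1, -0.6, -0.7]
grip_width: 0.0185
gripper_force: 49.4
clock: 15.3
tcp_pos: [0.448, -0.1478, 0.2311]
orientation: [1.714, 2.63, -0.0]
contact_force: [-0.9, -0.1, -1.8]
grip_width: 0.0189
gripper_force: 49.4
[ 0.44803047 -0.14780337  0.23114532] [[-0.4037  0.9149  0.002 ]
 [ 0.9149  0.4037 -0.0014]
 [-0.002   0.0013 -1.    ]]
```

View pics/w5.png

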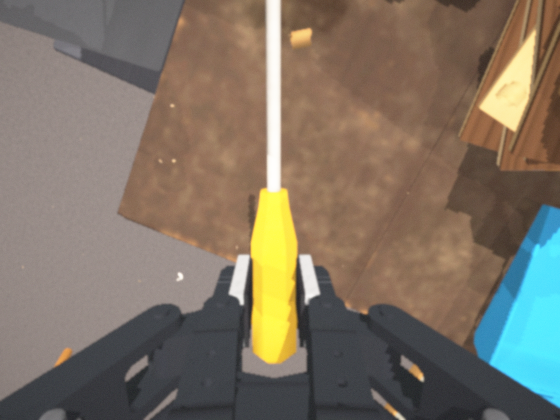

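In the tool's units: 0.14 m is 0.1867, 0.11 m is 0.1467.

```bash

echo '0.0267,0.0173,0,0,0,0
0.0667,0.044,0,0,0,0
0.1067,0.0707,0,0,0,0
0.1467,0.0973,0,0,0,0
0.1867,0.1213,0,0,0,0' > next.json && python3 -m pendant next.json | sed -n 1,3p
echo '0.04,0.0253,0,0,0,0
0.08,0.0507,0,0,0,0
0.12,0.076,0,0,0,0
0.16,0.1013,0,0,0,0
0.2,0.1267,0,0,0,0' > next.json && python3 -m pendant next.json | sed -n 1,3p
echo '0.02,0.0133,0,0,0,0.03
0.032,0.0227,0,0,0,0.0625
0.032,0.0227,0,0,0,0.095
0.032,0.0227,0,0,0,0.1275
0.032,0.0227,0,0,0,0.16' > next.json && python3 -m pendant next.json
echo '0,0,0,0,0,0.0035
0,0,0,0,0,0.0035
0,0,0,0,0,0.0035' > next.json && python3 -m pendant next.json
python3 - <<'E'
from h import *
print(tool()[0],tool()[1].as_matrix().round(4));y=np.array([.2368,.9715]);g=np.array([.5267,.3039])-.085*y
goal([*g,.147-.054],1.3317-np.pi/2)
c=camera_info('wrist');p,d=grab_frame('wrist');np.savez('pics/w6.npz',p=p,d=d,**c);cv2.imwrite('pics/w6.png',p)
p,d=grab_frame('side');cv2.imwrite('pics/s6.png',cv2.resize(p[200:380,180:400],None,fx=3,fy=3));np.savez('pics/s6.npz',p=p,d=d)
E
```

```text
clock: 15.9
tcp_pos: [0.4738, 0.0185, 0.2286]
orientation: [-1.714, -2.631, 0.001]
clock: 16.4
tcp_pos: [0.5, 0.1939, 0.2282]
orientation: [-1.714, -2.631, 0.004]
clock: 16.9
tcp_pos: [0.5057, 0.2215, 0.2281]
orientation: [-2.46, -1.953, 0.005]
contact_force: [0.1, 0.3, 0.2]
grip_width: 0.019
gripper_force: 49.4
clock: 17.2
tcp_pos: [0.5062, 0.2215, 0.2293]
orientation: [-2.467, -1.945, 0.002]
contact_force: [0.1, 0.4, -0.9]
grip_width: 0.0189
gripper_force: 49.4
[0.50617682 0.22150267 0.22927075] [[ 2.332e-01  9.724e-01 -1.000e-03]
 [ 9.724e-01 -2.332e-01 -3.000e-04]
 [-6.000e-04 -9.000e-04 -1.000e+00]]
shift [-0.      0.0005  0.0823] rot [-0.0009  0.0006  0.0037]
```

View pics/w6.png

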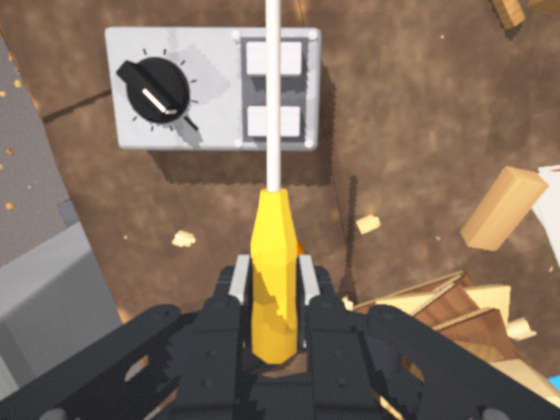

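View pics/s6.png

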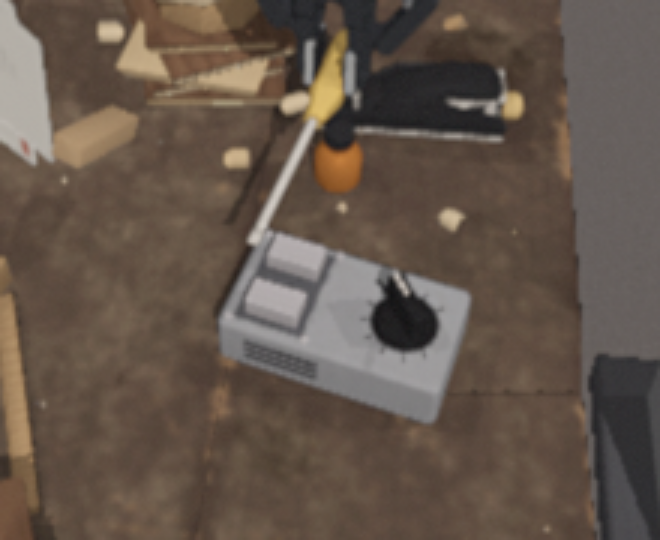

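The wrist view shows the shank lying across both poles, whose faces are at (274,58) and (274,121), with the pointer still at the long mark. The side view shows the screwdriver held above and clear of the bottle. I'll check the offsets numerically.

```bash
python3 - <<'E'
from h import *
c=f=np.load('pics/w6.npz');p,d=f['p'],f['d'];W=cloud(c,d);t,Q=tool();hsv=cv2.cvtColor(p,cv2.COLOR_BGR2HSV)
T=lambda X:Q.inv().apply(X-t)
print('junction',T(cast(c,[[273.5,190]],t[2]-.072)),T(cast(c,[[273.5,190]],t[2]-.067)))
m=np.zeros(d.shape,bool);m[2:185,270:278]=1;m&=(W[...,2]>.11)&(d>0)
X=T(W[m]);print(m.sum(),'slope z/x',np.polyfit(X[:,0],X[:,2],1),'y/x',np.polyfit(X[:,0],X[:,1],1),X[:,0].min(),X[:,0].max())
m=np.zeros(d.shape,bool);m[30:150,240:320]=1;z=W[...,2];m&=(z>.053)&(z<.066)
P=W[m];print('poles',rect(P),np.median(P[:,2]),T(np.array([[*np.array(rect(P)[:2])/1000,.059]])))
m=np.zeros(d.shape,bool);m[20:155,100:325]=1;m&=(z>.038)&(z<.049);print('case',rect(W[m]))
c=camera_info('side');f=np.load('pics/s6.npz');p,d=f['p'],f['d'];W=cloud(c,d);z=W[...,2]
m=np.zeros(d.shape,bool);m[235:285,260:287]=1;m&=(z>.12)&(z<.2);X=T(W[m]);k=X[:,0]>.05;print('side shank',k.sum(),np.polyfit(X[k,0],X[k,2],1),X[:,0].max(),X[k].mean(0))
print('bottle top',)
E
```

```text
junction [[ 0.0391616  -0.00060929  0.07199403]] [[ 0.04034808 -0.00060246  0.06699383]]
1456 slope z/x [0.02098011 0.06808937] y/x [ 4.51909275e-05 -6.06618231e-04] 0.04218538047282801 0.11034512977326132
poles (525.0, 303.6, array([60., 36.]), 76.1) 0.059461634659944224 [[ 0.08422085 -0.00100196  0.17053431]]
case (484.8, 313.5, array([ 84.4, 149. ]), 76.3)
side shank 133 [0.02631727 0.06827783] 0.14271683780307262 [0.09952902 0.00110673 0.07089716]
bottle top
```

In the tool's units: 0.07 m is 0.0933, 0.04 m is 0.0533.

```bash

echo '0,0,0.0267,0,0,0
0,0,0.0533,0,0,0
0,0,0.0733,0,0,0
0,0,0.0867,0,0,0
0,0,0.0933,0,0,0' > next.json && python3 -m pendant next.json | sed -n 1,4p
echo '0,0,0.004,0,0,0
0,0,0.008,0,0,0
0,0,0.012,0,0,0
0,0,0.0147,0,0,0
0,0,0.016,0,0,0' > next.json && python3 -m pendant next.json
echo '0,0,0,0,0,0
0,0,0,0,0,0
0,0,0,0,0,0
0,0,0,0,0,0
0,0,0,0,0,0' > next.json && python3 -m pendant next.json
python3 - <<'E'
from h import *
t,Q=tool();T=lambda X:Q.inv().apply(X-t);c=camera_info('side');p,d=grab_frame('side');W=cloud(c,d)
cv2.imwrite('pics/s7.png',cv2.resize(p[200:380,180:400],None,fx=3,fy=3))
c=camera_info('wrist');p,d=grab_frame('wrist');W=cloud(c,d);z=W[...,2]
m=np.zeros(d.shape,bool);m[2:185,270:278]=1;m&=(z>.066)&(d>0);X=T(W[m]);k=np.polyfit(X[:,0],X[:,2],1);print(t,'axis z',t[2]-np.polyval(k,.085)-.0028,k)
m=np.zeros(d.shape,bool);m[:160,200:350]=1;m&=(z>.052)&(z<.064);P=W[m];print('poles',rect(P),T(np.array([[*np.array(rect(P)[:2])/1000,.059]])),np.median(P[:,2]))
E
```

```text
clock: 17.8
tcp_pos: [0.5062, 0.2215, 0.159]
orientation: [-2.469, -1.942, 0.002]
contact_force: [0.2, 0.2, -0.1]
clock: 18.3
tcp_pos: [0.5065, 0.2216, 0.1479]
orientation: [2.469, 1.942, 0.0]
contact_force: [0.5, -0.8, -0.4]
grip_width: 0.0187
gripper_force: 49.4
clock: 18.8
tcp_pos: [0.5065, 0.2216, 0.148]
orientation: [2.469, 1.942, 0.0]
contact_force: [0.1, -0.3, -1.7]
grip_width: 0.0186
gripper_force: 49.4
[0.50646537 0.22162187 0.14796446] axis z 0.07554393516730187 [0.02105088 0.0678312 ]
poles (525.1, 303.5, array([59.5, 36.2]), 76.2) [[ 0.08396088 -0.0012096   0.08896662]] 0.05941201341695711
```

View pics/s7.png

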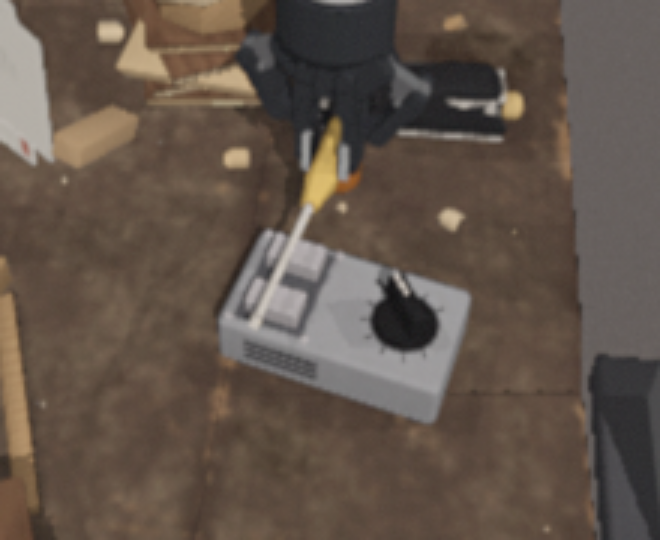

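The side view shows the shank lying across both poles, centred and clear of them, about 16 mm up. I'll lower it 3 mm and hand in.

In the tool's units: 0.003 m is 0.004, 0.002 m is 0.0027.

```bash

echo '0,0,0.0013,0,0,0
0,0,0.0027,0,0,0
0,0,0.004,0,0,0
0,0,0.004,0,0,0
0,0,0.004,0,0,0' > next.json && python3 -m pendant next.json
echo '0,0,0,0,0,0
0,0,0,0,0,0
0,0,0,0,0,0
0,0,0,0,0,0
0,0,0,0,0,0' > next.json && python3 -m pendant next.json
python3 -c "from bench import r;print(r.hand_in())"
```

```text
clock: 19.4
tcp_pos: [0.5064, 0.2216, 0.1448]
orientation: [-2.469, -1.942, 0.0]
contact_force: [0.9, -0.2, -1.5]
grip_width: 0.0185
gripper_force: 49.4
clock: 19.9
tcp_pos: [0.5064, 0.2216, 0.1449]
orientation: [2.469, 1.942, 0.0]
contact_force: [-0.1, 0.3, -0.6]
grip_width: 0.0186
gripper_force: 49.4
the job is handed in; nothing more can be done
None
```

The dial is at the long mark and the screwdriver is held still across both pole faces, its shank about 13 mm above them by my estimate; I handed the job in at about 20 s, but the hand-in returned no verdict.

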